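# Latch the folding crank and wind the press down on a channel

## Task

Clamp the aluminium channel in the bench screw press: swing the folded crank handle up until it stands upright, push its grip down the handle until it is fully home and latched, then wind the handwheel clockwise until the pad touches the channel and about a fifth of a turn more, so that it bears firmly but is not overtightened. Let go with the crank still upright and latched, and leave the tools and the jug on the bench where they are.

Things in the scene. Friction and masses are not known exactly. Their poses are not given: they have to be found in the camera images.
- wheel (a joint): Turn of the press's level handwheel (150 across, dark steel, on top of the press), rad. It grows as the wheel turns clockwise seen from above, which lowers the pad 20 mm a turn. Starts near 0 (no end stop in use). A sprung lock plunger beside the crank's lug leaves only about 0.15 rad of play until the crank is latched. Friction drags at up to about 8 N on the grip while it turns; it stays where it is left.
- crank (a joint): Fold angle of the crank handle, rad: 0 folded flat across the wheel over its hub, 1.57 swung out, standing upright (its stop). A light return spring and its weight fold it back (about 2 N at the grip) unless it is latched.
- sleeve (a joint): Travel of the crank's latch sleeve along the handle towards the pivot, m: 0 unlatched (as it starts), 0.018 fully home = latched. Sleeve and grip slide together. Sliding takes about 5 N plus whatever binds, and it goes home only when the crank is upright within about 5 degrees. Going home frees the wheel.
- wheel_center (a point): Point on the wheel's vertical axis at the height of the crank pivot, about 213 mm above the bench, 28 mm above the rim's top face and 29 mm above the hub's. Does not move.
- crank_pivot (a point): Hinge of the crank handle on a lug of the rim, 65 mm from the wheel's axis; it turns with the wheel. Local x points radially outwards from the wheel's axis, y is the hinge axis (level), z up.
- grip_mid (a point): Middle of the crank's black grip: a round bar 25 in diameter, 62 long, along local x (x points to the pivot). It lies 87 mm from the pivot before latching, 69 mm after. Folded, the bar is level and crosses over the hub; fingertips may reach 24 mm below its axis. The grip spins freely about its length.
- press: Grey bench screw press fixed to the bench: base 160 x 230, two posts, crosshead, handwheel on top. Origin: centre of the base's underside. An aluminium channel (150 long, 60 wide, 25 high) lies in it under the pad on steel packing that differs each time: the free gap under the pad at the start is 14 to 26 mm and has to be felt.
- pad: Round steel pressure pad, 56 across, under the press's screw; this origin is on the wheel axis, 89 mm below the pad's underside, z up. Spring washers back it: 45 N per mm. From first touch on, the force needed at the grip rises by about 2 N per 0.3 rad of wheel. About 180 N (a fifth of a turn past touch) is right, 360 N is too much.
- screwdriver: Screwdriver lying beside the press. Not to be disturbed. Origin at the centre of its underside.
- wrench: Open wrench lying beside the press. Not to be disturbed. Origin at the centre of its underside.
- jug: White plastic jug, 140 in diameter, 250 high, standing left on the bench. Not to be disturbed. Origin at the centre of its underside.

How it is judged:
On the way, in this order (a step that is already met when the one before it is completed fails the run):
1. the crank stands upright and its sleeve is home (latched) (value of joint crank above 1.42 rad and value of joint sleeve above 0.014 m), for 0.2 s.
2. the wheel is wound until the pad bears on the channel with more than 80 N (value of joint wheel above 3 rad and contact force between pad and anything else above 80 N), for 0.2 s.
At the end, for the whole second after the job is handed in: The crank is upright (over 1.42 rad) and latched (sleeve over 14 mm), the pad presses with 80 to 330 N (about 0.6 to 2.3 rad of wheel past first touch; a fifth of a turn gives 180 N, of which a little may go when the handle is let go), and the wheel is at rest (all of step 1 and contact force between pad and anything else between 80 and 330 N and velocity of joint wheel between -0.1 and 0.1 rad/s).
It fails at once if the press is overtightened (pad force over 360 N) (contact force between pad and anything else above 360 N).
It fails at once if a tool or the jug is pushed more than 40 mm or knocked over (distance of any of screwdriver, wrench, jug from where it was at the start of the episode above 0.04 m or angle between jug's own z axis and vertical above 0.4 rad).
It also fails if it takes over 61 s, if anything falls off the work surface, if the arm or the gripper's body presses on something with over 40 N, if the wrist force passes 120 N, or if a joint passes its speed limit or range.

## Robot

A 6-joint arm with a two-finger parallel gripper is mounted at the origin on the work surface. World frame = base frame: x ahead of the robot, y to its left, z up, the work surface at z = 0. Lengths are in m, angles in rad, forces in N, time in s.
With the tool pointing down it reaches from about 0.35 to 0.775 m from the base axis. Payload 5.5 kg.
Tool frame: the origin (TCP) lies at the very end of the fingers, on their centre line; the grasp point (between the pads) lies env.hold_point_z behind it (env.hold_point_z is the distance from the TCP to the grasp point, in m); z points along the fingers, y is the line along which they close (so a half turn about z gives the same grasp; the last joint's range is limited). The gripper opens to 85 mm and grips with 20 to 120 N. Pads are 22 mm wide; open, the fingers measure 114 mm over their backs; the gripper's body (76 mm by 85 mm) begins 54 mm behind the grasp point. The pads swing forward as they close: fully open they stand 13 mm farther back than shut.
Start: joints at [-1.44, 0.313, 0.046, 1.304, 0, 1.431], TCP at [0.154, -0.554, 0.231] pointing down, gripper open.
Joint ranges: [-2.76, 2.76], [-0.86, 1.69], [-1.03, 1.26], [-2.2, 2.34], [-1.47, 1.5], [-3.14, 3.14]. Speed limits (rad/s): [2.57, 2.57, 3.14, 3.14, 3.14, 3.14].

## Interface

Orientations are given as a unit quaternion [w, x, y, z].
In Python, from workcell import env gives the robot as it stands.
- The arm moves only by the tool carry_out, never from a script. Its argument "steps" is a list of rows, each a list of 3 entries, a list of its own where there are three numbers: the turn, a rotation vector about the tool's x, y, z in degrees, then the shift along the tool's x, y, z in cm, then the closure in counts, from 0 (fully open) to 255 (shut). A call has exactly 8 rows; each row is the pose to reach, as a shift and turn from the pose commanded when the call began, along the tool's axes at that moment; what a row does not reach only later rows make up. A row lasts 1/8 s, in which the tool goes at most 62.5 mm and 10.7 degrees, less where a joint would pass 70% of its speed; a pose out of reach is approached as far as the arm can. A call with a gripper value outside its range is refused whole. The fingers move at their own pace and stop on an object; "force" is the grip in N (left out, the last holds). Time passes only in rows, so rows that repeat a pose let the fingers close, or fill a call up. It gives the time, the measured TCP pose, the force, the opening and the grip force at its end, in the units of the state.
- env.get_state(): the state, without advancing time (a new reading comes with each control period).
- env.read_camera(name): name is "side" or "top"; returns (picture, depth): 400x640x3 uint8, red, green, blue; 400x640 float32, m along the optical axis (not along the pixel's ray), 0 where there is no reading.
- env.get_calibration(name): a dict with "fx", "fy", "cx", "cy" (pixels), "origin" and "orientation" of the camera in the world. Camera axes: x right, y up, looking along -z (the intrinsics and any distortion apply to the point x, -y, -z); pixel columns grow to the right and rows downward; lengths in m; the calibration is good to about 2 mm. A picture is of the moment at which its call begins. get_calibration takes no time and is no camera call.
- env.hand_in(): hands the job in; it is judged then, once.
The state is a dict: "clock": time; "joint_pos": joint angles; "qvel": joint speeds; "tau": joint torques, N m; "tcp_pos": TCP position; "orientation": TCP orientation; "wrist_force": force on the tool from outside, world axes, zero at the start; "ft_torque": the same for the moment, N m; "finger_gap": finger opening in m; "grip_force": force on a finger pad.
Only numpy, scipy, OpenCV 4.12 (cv2) and the standard library are available. Lean on these libraries where they do the work, as an engineer would, in place of code of your own. Each camera call takes 0.05 s, during which the arm holds its last target. There are 200 camera calls.

## Working session

There is one attempt and no reset: what is moved stays moved. The work goes in short steps, Python scripts to look and compute and a tool call to move; the robot and the scene stay as the last step left them, time stands still between calls to the robot, and variables do not carry over. Pictures are saved under pics/ and viewed, at most 10 in all, crops included, and the job is handed in when it is done.

Besides the shell and the picture viewer there is one more tool, called after "Call:" as name(argument=value, ...) on one line, values as JSON. carry_out: Moves the arm, as the interface text tells. Its arguments: {"type":"object","properties":{"steps":{"type":"array","items":{"type":"array"}},"force":{"type":"number"}},"required":["steps"]}

```bash
mkdir -p pics; ls
cat > h.py <<'E'
import numpy as np,cv2
from scipy.spatial.transform import Rotation as R
from workcell import env
def q2R(q): return R.from_quat([q[1],q[2],q[3],q[0]])
def cloud(name):
    im,d=env.read_camera(name); c=env.get_calibration(name)
    v,u=np.mgrid[:400,:640]
    x=(u-c['cx'])/c['fx']*d; y=(v-c['cy'])/c['fy']*d
    p=np.stack([x,-y,-d],-1)
    w=q2R(c['orientation']).apply(p.reshape(-1,3)).reshape(p.shape)+np.array(c['origin'])
    w[d<=0]=np.nan
    return im,w
E
python3 - <<'E'
from h import *
print(env.hold_point_z); s=env.get_state(); print(s)
for n in ('top','side'):
    im,w=cloud(n); np.savez(f'{n}.npz',im=im,w=w); print(env.get_calibration(n))
    cv2.imwrite(f'pics/{n}0.png',im[...,::-1])
E
```

```text
pics
0.0187
{'clock': 0.0, 'joint_pos': array([-1.43960969e+00,  3.14022208e-01,  4.49989066e-02,  1.30360963e+00,
        6.72843628e-06,  1.43121876e+00]), 'qvel': array([ 8.80355357e-04, -5.38496319e-04, -3.57625402e-05, -6.94183423e-04,
       -9.99529553e-04,  5.17150999e-04]), 'tau': array([ 2.83234685e-04, -4.80629110e+01,  2.98531008e+01,  1.94560160e-02,
       -2.48688120e-04, -5.31401952e-06]), 'tcp_pos': array([ 0.15373241, -0.55354367,  0.23040462]), 'orientation': array([-9.18277557e-04,  9.90849415e-01,  1.34968865e-01,  7.21686749e-06]), 'wrist_force': array([-0.45796135,  1.57614248,  0.46376818]), 'ft_torque': array([-0.02694499, -0.01809464, -0.00629825]), 'grip_force': 0.0, 'finger_gap': 0.08556028256892337}
{'fx': 384.4690312883674, 'fy': 384.4690312883674, 'cx': 319.2774389503409, 'cy': 202.6292380144418, 'origin': array([0.3895324 , 0.15862421, 1.12986261]), 'orientation': array([-0.69443989, -0.060176  ,  0.06308246,  0.71424974])}
{'fx': 380.74608053172074, 'fy': 380.74608053172074, 'cx': 324.2872373736426, 'cy': 206.54751463424512, 'origin': array([0.1321668 , 0.66349247, 0.60206754]), 'orientation': array([-0.29308005, -0.16755764,  0.44649886,  0.8286539 ])}
```

View pics/top0.png

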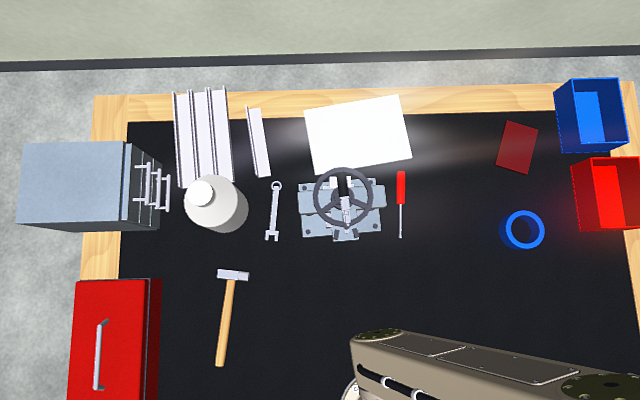

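View pics/side0.png

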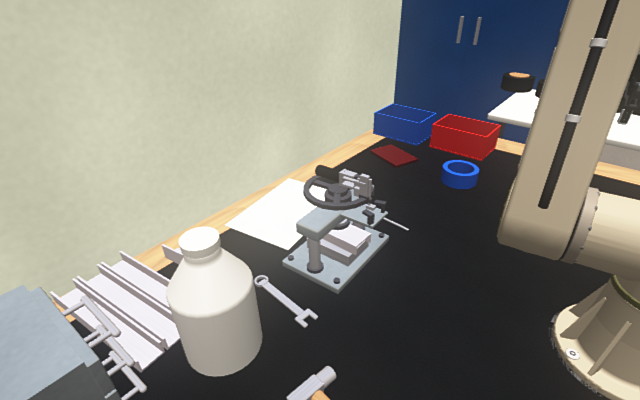

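The top view shows the wheel at about (343,196), the crank lug on the robot's side near (347,215) and the black grip running up to about (341,178). I'll measure these from the depth.

Run:
```python
from h import *
for n in('top','side'):
    f=np.load(n+'.npz'); w=f['w']; im=f['im']
    if n=='top':
        big=cv2.resize(im[150:250,290:415],None,fx=6,fy=6,interpolation=cv2.INTER_CUBIC); cv2.imwrite('pics/topz.png',big[...,::-1][:600])
        m=np.zeros((400,640),bool); m[160:245,300:390]=1
        z=w[...,2]
        rim=m&(z>.165)&(z<.195); P=w[rim]; print('rim',len(P),P[:,2].mean())
        # min enclosing circle
        c,r=cv2.minEnclosingCircle(P[:,:2].astype(np.float32)); print(c,r)
        hi=m&(z>.198); H=w[hi]; v,u=np.where(hi)
        for i in range(v.min(),v.max()+1):
            k=v==i
            if k.any(): 
                print(i,u[k].min(),u[k].max(),H[k].mean(0).round(4), H[k][:,2].max().round(3),np.ptp(H[k][:,1]).round(4),im[i,int(u[k].mean())])
        for px in [(273,190),(401,190),(215,200)]: print(px,w[px[1],px[0]].round(3))
    else:
        m=np.zeros((400,640),bool); m[150:210,290:400]=1
        hi=m&(w[...,2]>.2)&(w[...,0]<.9); print(n,w[hi].min(0),w[hi].max(0),np.median(w[hi],0))
```

```text
rim 1427 0.18188374529373907
(0.5563780069351196, 0.09318862855434418) 0.09189172834157944
172 339 345 [0.6233 0.0953 0.2233] 0.226 0.015 [82 85 91]
173 337 345 [0.621  0.0978 0.2229] 0.225 0.0194 [81 81 88]
174 336 346 [0.6186 0.0979 0.2223] 0.227 0.0245 [80 82 90]
175 337 346 [0.6159 0.0968 0.2228] 0.226 0.022 [76 78 84]
176 337 346 [0.6134 0.0969 0.223 ] 0.226 0.0221 [73 75 82]
177 337 346 [0.6111 0.0969 0.2224] 0.225 0.0221 [71 73 80]
178 337 346 [0.6087 0.097  0.222 ] 0.225 0.0219 [67 67 72]
179 337 346 [0.6061 0.0971 0.2223] 0.226 0.0218 [63 66 72]
180 337 346 [0.6037 0.0972 0.2222] 0.226 0.0218 [58 61 65]
181 337 346 [0.601  0.0974 0.2229] 0.227 0.0214 [56 57 63]
182 337 347 [0.5987 0.0962 0.2218] 0.226 0.0245 [54 55 62]
183 338 347 [0.5959 0.0952 0.2234] 0.227 0.0221 [54 55 57]
184 338 347 [0.5935 0.0952 0.223 ] 0.227 0.0219 [50 49 54]
185 338 347 [0.5912 0.0953 0.2222] 0.226 0.0221 [49 49 53]
186 338 347 [0.5886 0.0954 0.2229] 0.227 0.0216 [45 45 52]
187 338 347 [0.5863 0.0955 0.2222] 0.227 0.0217 [47 49 53]
188 338 347 [0.5837 0.0956 0.2224] 0.226 0.0215 [44 44 49]
189 338 
[... 1821 characters left out ...]
219 344 350 [0.5075 0.0882 0.2271] 0.234 0.0142 [209 215 233]
220 344 350 [0.5052 0.0882 0.2263] 0.233 0.0143 [211 215 234]
221 344 350 [0.5028 0.0883 0.2264] 0.233 0.0143 [215 221 238]
222 344 349 [0.5003 0.0897 0.2273] 0.233 0.0108 [233 240 255]
223 345 349 [0.4986 0.0882 0.2222] 0.23 0.0091 [159 162 182]
224 345 349 [0.4967 0.0879 0.2175] 0.227 0.0081 [230 234 255]
225 346 348 [0.4937 0.0885 0.2232] 0.232 0.0033 [198 200 222]
226 346 348 [0.4927 0.0875 0.2103] 0.213 0.0043 [105 103 113]
(273, 190) [0.63  0.288 0.005]
(401, 190) [ 0.615 -0.09   0.025]
(215, 200) [0.564 0.404 0.217]
side [0.4903747  0.0814077  0.20004221] [0.62202339 0.1121699  0.23512221] [0.54890855 0.09773186 0.21814644]
```

View pics/topz.png

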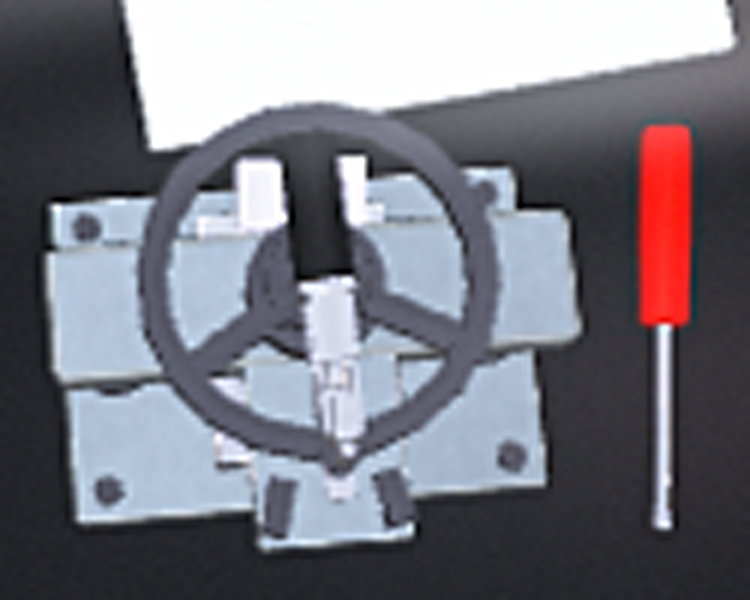

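The zoomed view shows the wheel hub near the grip, the folded crank along +x and the lug on the robot's side at the bottom of the rim. Next I'll fit the wheel circle and grip axis, and write a move helper.

```bash
cat >> h.py <<'E'
def rel(pos,Rt,p0=None,R0=None):
    """shift cm / turn deg in tool axes from (p0,R0) to (pos,Rt)"""
    if p0 is None:
        s=env.get_state(); p0,R0=s['tcp_pos'],q2R(s['orientation'])
    return (R0.inv()*Rt).as_rotvec(degrees=True).round(1), (R0.inv().apply(np.array(pos)-p0)*100).round(2)
def tool(psi,pitch):
    """tool pose: y = hinge (level, heading psi+90deg), z at pitch below horizontal (rad), pointing along heading psi"""
    z=np.array([np.cos(pitch)*np.cos(psi),np.cos(pitch)*np.sin(psi),-np.sin(pitch)])
    y=np.array([-np.sin(psi),np.cos(psi),0]); x=np.cross(y,z)
    return R.from_matrix(np.stack([x,y,z],1))
E
python3 - <<'E'
from h import *
from scipy.optimize import least_squares
f=np.load('top.npz'); w=f['w']; z=w[...,2]
m=np.zeros((400,640),bool); m[160:245,300:390]=1
P=w[m&(z>.175)&(z<.195)]; 
d=lambda c:np.hypot(P[:,0]-c[0],P[:,1]-c[1])
c=np.array([.573,.094])
P=P[(d(c)>.055)&(d(c)<.085)]
s=least_squares(lambda c:d(c)-c[2],[*c,.067],loss='soft_l1',f_scale=.005); print('wheel',s.x,np.median(P[:,2]))
g=m&(z>.2)&(w[...,0]>.568)&(w[...,0]<.622); G=w[g]
print('slope',np.polyfit(G[:,0],G[:,1],1),G.mean(0))
b=w[m&(z>.2)&(w[...,0]>.53)&(w[...,0]<.56)]; print(b.mean(0))
f=np.load('side.npz'); w=f['w'];im=f['im']
m=np.zeros((400,640),bool); m[150:210,290:400]=1
G=w[m&(w[...,2]>.2)&(w[...,0]<.7)&(im.max(-1)<90)]; print(G.mean(0),G.min(0),G.max(0),np.polyfit(G[:,0],G[:,1],1))
s=env.get_state(); R0=q2R(s['orientation']);print(R0.as_matrix().round(2))
for p,t in [((.42,-.22,.36),tool(.07,1.57)),((.6,.096,.32),tool(.07,1.57))]: print(rel(p,t))
E
```

```text
wheel [0.57169105 0.09346923 0.06915757] 0.1845486311387577
slope [0.08646149 0.04425497] [0.5948333  0.09568514 0.22258189]
[0.54465249 0.09191835 0.22489094]
[0.59025159 0.10499869 0.21827972] [0.53039453 0.08970976 0.20408754] [0.62067198 0.1121699  0.22655612] [0.08867151 0.05266019]
[[ 0.96  0.27 -0.  ]
 [ 0.27 -0.96  0.  ]
 [ 0.   -0.   -1.  ]]
(array([-1.000e-01, -1.000e-01, -1.685e+02]), array([ 34.58, -25.04, -12.9 ]))
(array([-1.000e-01, -1.000e-01, -1.685e+02]), array([ 60.38, -50.67,  -8.85]))
```

Call:
carry_out(steps=[[[0,0,-10],[3,-1.5,-5],0],[[0,0,-20],[8,-4,-9],0],[[0,0,-30],[13,-7,-12.5],0],[[0,0,-40],[18,-10.5,-13],0],[[0,0,-50],[23,-14,-13],0],[[0,0,-60],[28,-18,-13],0],[[0,0,-70],[32,-22,-13],0],[[0,0,-80],[36,-26,-13],0]])

```text
clock: 1.1
tcp_pos: [0.4318, -0.2053, 0.361]
orientation: [-0.0, 0.67, 0.742, -0.0]
wrist_force: [0.2, -1.0, 0.5]
finger_gap: 0.0851
grip_force: 0.0
```

```bash
cat >> h.py <<'E'
import json
def log(pr=True):
    s=env.get_state(); r={k:np.array(s[k]).tolist() for k in s}
    open('log.jsonl','a').write(json.dumps(r)+'\n')
    if pr: print('t',round(s['clock'],2),'q',s['joint_pos'].round(3),'p',s['tcp_pos'].round(4),'F',np.array(s['wrist_force']).round(1),'M',s['ft_torque'].round(2),'gap',round(s['finger_gap'],4),'grip',s['grip_force'],'qv',abs(s['qvel']).max().round(3))
    return s
E
python3 - <<'E'
from h import *
log(); print(rel((.605,.096,.33),tool(.08,1.571)))
E
```

```text
t 1.1 q [-0.612  0.119  0.115  1.566 -0.     0.857] p [ 0.4318 -0.2053  0.361 ] F [ 0.2 -1.   0.5] M [ 0.   -0.03  0.02] gap 0.0851 grip 0.0 qv 1.001
(array([  0. ,  -0. , -88.7]), array([28.21, 20.3 ,  3.1 ]))
```

Call:
carry_out(steps=[[[0,0,-10.5],[3.5,2.5,0.4],0],[[0,0,-21],[7,5,0.8],0],[[0,0,-32],[10.5,7.5,1.2],0],[[0,0,-42],[14,10,1.6],0],[[0,0,-53],[17.5,12.5,2],0],[[0,0,-63],[21,15,2.4],0],[[0,0,-74],[24.5,17.5,2.8],0],[[0,0,-84],[28.2,20.3,3.1],0]])

```text
clock: 2.1
tcp_pos: [0.6064, 0.0942, 0.3297]
orientation: [-0.0, 0.001, 1.0, -0.0]
wrist_force: [0.8, -0.7, -0.1]
finger_gap: 0.0854
grip_force: 0.0
```

Run:
```python
from h import *
s=log(); print(rel((.5936,.0953,.26),tool(.08,1.571)))
print(rel((.60,.096,.29),tool(.08,1.571+.45)))
```

```text
t 2.1 q [ 0.023  0.396  0.403  1.579 -0.     0.026] p [0.6064 0.0942 0.3297] F [ 0.8 -0.7 -0.1] M [-0.03 -0.02  0.04] gap 0.0854 grip 0.0 qv 0.885
(array([-0. , -0. , -4.7]), array([1.28, 0.11, 6.97]))
(array([ 1.1, 25.7, -4.7]), array([0.64, 0.18, 3.97]))
```

Call:
carry_out(steps=[[[0,8,-4.7],[0.5,0,0],0],[[0,16,-4.7],[0.5,0,0],0],[[0,24,-4.7],[0.5,0,0],0],[[0,30,-4.7],[0.5,0,0],0],[[0,30,-4.7],[0.5,0,0],0],[[0,30,-4.7],[0.5,0,0],0],[[0,30,-4.7],[0.5,0,0],0],[[0,30,-4.7],[0.5,0,0],0]])

```text
clock: 3.1
tcp_pos: [0.6007, 0.0929, 0.3071]
orientation: [-0.233, -0.037, 0.972, 0.001]
wrist_force: [-0.5, -0.3, 1.4]
finger_gap: 0.0853
grip_force: 0.0
```

Run:
```python
from h import *
log(); s=env.get_state(); print(q2R(s['orientation']).as_matrix().round(3))
```

```text
t 3.1 q [ 0.024  0.968  1.265  2.338 -0.005 -0.051] p [0.6007 0.0929 0.3071] F [-0.5 -0.3  1.4] M [ 0.04 -0.4   0.03] gap 0.0853 grip 0.0 qv 0.015
[[-0.889 -0.071 -0.453]
 [-0.072  0.997 -0.016]
 [ 0.453  0.019 -0.891]]
```

Run:
```python
from h import *
# commanded pose now
q=[0,.001,1,0]; R2=q2R(np.array([0,.001,1,0])); Rc=R2*R.from_rotvec([0,30,-4.7],degrees=True); pc=np.array([.6064,.0942,.3297])+R2.apply([.005,0,0])
print(Rc.as_matrix().round(3))
for pt in (60,30):
    T=tool(.08,np.radians(pt)); p=np.array([.507,.0883,.36])+T.apply([0,0,.0187]); print(pt,rel(p,T,pc,Rc))
```

```text
[[-0.863 -0.076 -0.499]
 [-0.077  0.997 -0.02 ]
 [ 0.499  0.021 -0.866]]
60 (array([  1.3, -60. ,  -0.2]), array([8.09, 0.16, 3.04]))
30 (array([  1.2, -90. ,  -0.6]), array([7.83, 0.18, 2.1 ]))
```

Call:
carry_out(steps=[[[0,-10,0],[1,0,0.5],0],[[0,-20,0],[2,0,1],0],[[0,-30,0],[3,0,1.5],0],[[0,-40,0],[4,0,2],0],[[0,-50,0],[5,0,2.5],0],[[0,-60,0],[6,0.1,2.5],0],[[0,-70,-0.3],[7,0.1,2.4],0],[[0,-80,-0.5],[8,0.2,2.3],0]])

```text
clock: 4.1
tcp_pos: [0.5196, 0.0888, 0.3249]
orientation: [0.382, -0.032, 0.923, 0.023]
wrist_force: [-0.5, -0.4, -0.8]
finger_gap: 0.0857
grip_force: 0.0
```

Run:
```python
from h import *
log(); s=env.get_state(); print(q2R(s['orientation']).as_matrix().round(3))
```

```text
t 4.1 q [-0.036 -0.395 -0.712  0.473  0.092 -0.068] p [0.5196 0.0888 0.3249] F [-0.5 -0.4 -0.8] M [-0.03  0.6   0.06] gap 0.0857 grip 0.0 qv 1.965
[[-0.706 -0.077  0.704]
 [-0.043  0.997  0.066]
 [-0.707  0.017 -0.707]]
```

Call:
carry_out(steps=[[[0,-5,0],[0,0,0],0],[[0,-10,0],[0,0,0],0],[[0,-15,0],[0,0,0],0],[[0,-15,0],[0,0,0],0],[[0,-15,0],[0,0,0],0],[[0,-15,0],[0,0,0],0],[[0,-15,0],[0,0,0],0],[[0,-15,0],[0,0,0],0]])

```text
clock: 5.1
tcp_pos: [0.5202, 0.0887, 0.3192]
orientation: [0.493, -0.029, 0.869, 0.027]
wrist_force: [-0.4, 0.8, 0.2]
finger_gap: 0.0852
grip_force: 0.0
```

Run:
```python
from h import *
s=log(); print(q2R(s['orientation']).as_matrix().round(3))
from scipy.optimize import least_squares
L=[json.loads(l) for l in open('log.jsonl')]
L.insert(0,dict(joint_pos=[-1.4396,.3140,.0450,1.3036,0,1.4312],tcp_pos=[.15373,-.55354,.23040]))
L=[l for l in L if abs(l['joint_pos'][4])<.05]
Q=np.array([l['joint_pos'] for l in L]);P=np.array([l['tcp_pos'] for l in L])
d=np.cos(Q[:,0])*P[:,1]-np.sin(Q[:,0])*P[:,0]; print('lat',d)
```

```text
t 5.1 q [-0.053 -0.5   -0.986  0.057  0.12  -0.051] p [0.5202 0.0887 0.3192] F [-0.4  0.8  0.2] M [-0.11  0.79  0.05] gap 0.0852 grip 0.0 qv 0.009
[[-0.513 -0.077  0.855]
 [-0.024  0.997  0.075]
 [-0.858  0.018 -0.513]]
lat [0.0799946  0.07999899 0.07992566 0.07851579]
```

```bash
cat > kin.py <<'E'
from h import *
from scipy.optimize import least_squares
L=[json.loads(l) for l in open('log.jsonl')][:6]
L.insert(0,dict(joint_pos=[-1.4396,.3140,.0450,1.3036,0,1.4312],tcp_pos=[.15373,-.55354,.23040]))
Q=np.array([l['joint_pos'] for l in L]);P=np.array([l['tcp_pos'] for l in L])
r=np.cos(Q[:,0])*P[:,0]+np.sin(Q[:,0])*P[:,1]
def rows(q2,q3,q4,q5=0):
    a1=q2;a2=q2-q3;a3=a2+q4; c=np.cos;s=np.sin;o=1+0*a1
    # cols: r0,z0,up-link(L1 along z at 0), fore(A2,B2), tool along pitch a3, offset perpendicular
    rr=np.stack([o,0*o,s(a1),c(a2),s(a2),c(a3)*c(q5)],-1)
    zz=np.stack([0*o,o,c(a1),-s(a2),c(a2),-s(a3)*c(q5)],-1)
    return rr,zz
rr,zz=rows(Q[:,1],Q[:,2],Q[:,3],Q[:,4])
A=np.vstack([rr,zz]);b=np.r_[r,P[:,2]]
X,res,rk,sv=np.linalg.lstsq(A,b,rcond=None)
def ik(rt,zt,pitch,q0=(.1,.1)):
    f=lambda v:[(m@X)-t for m,t in zip(rows(v[0],v[1],pitch-v[0]+v[1]),(rt,zt))]
    s=least_squares(f,q0,bounds=([-.86,-1.03],[1.69,1.26])); q2,q3=s.x; return q2,q3,pitch-q2+q3,np.abs(s.fun).max()
E
python3 - <<'E'
from kin import *
print(X.round(4),rk,sv.round(3)); print((A@X-b).round(4))
c=np.array([.5717,.0935]);u=np.array([np.cos(.08),np.sin(.08)]);pv=c-.065*u
def show(x,y,z,p):
    p=np.radians(p); t=np.array([*(np.array([x,y])+.0187*np.cos(p)*u),z-.0187*np.sin(p)]); return np.round(ik(np.sqrt(t[0]**2+t[1]**2-.08**2),t[2],p),3)
for a,pt in [(0,117),(0,112),(0,105),(15,97),(30,82),(45,67),(60,55),(75,42),(90,35),(90,45)]:
    a_=np.radians(a); h=pv+.087*np.cos(a_)*u; print(a,pt,show(*h,.213+.087*np.sin(a_),pt))
for th in range(0,360,45):
    h=c-.065*np.array([np.cos(.08-np.radians(th)),np.sin(.08-np.radians(th))]); print(th,show(*h,.282,40),show(*h,.282,60))
E
```

```text
[-0.      0.2324  0.518   0.4098  0.0563  0.4404] 6 [4.611 3.471 1.487 0.626 0.198 0.143]
[ 0.0003  0.0002  0.0001 -0.0003  0.     -0.0003 -0.0002 -0.0001 -0.0001
  0.0001  0.0001  0.0001]
0 117 [0.806 0.663 1.899 0.   ]
0 112 [0.718 0.535 1.773 0.   ]
0 105 [0.602 0.37  1.601 0.   ]
15 97 [0.466 0.229 1.456 0.   ]
30 82 [ 0.227 -0.063  1.141  0.   ]
45 67 [ 0.003 -0.348  0.819  0.   ]
60 55 [-0.172 -0.576  0.556  0.   ]
75 42 [-0.336 -0.824  0.245  0.   ]
90 35 [-0.435 -0.97   0.076  0.   ]
90 45 [-0.368 -0.793  0.36   0.   ]
0 [-0.389 -0.92   0.168  0.   ] [-0.205 -0.567  0.685  0.   ]
45 [-0.327 -0.887  0.138  0.   ] [-0.154 -0.528  0.673  0.   ]
90 [-0.214 -0.816  0.096  0.   ] [-0.056 -0.443  0.66   0.   ]
135 [-0.123 -0.746  0.074  0.   ] [ 0.027 -0.362  0.659  0.   ]
180 [-0.094 -0.722  0.07   0.   ] [ 0.053 -0.334  0.66   0.   ]
225 [-0.137 -0.758  0.077  0.   ] [ 0.013 -0.376  0.658  0.   ]
270 [-0.237 -0.832  0.103  0.   ] [-0.076 -0.462  0.662  0.   ]
315 [-0.347 -0.898  0.147  0.   ] [-0.17  -0.541  0.677  0.   ]
```

```bash
cat >> kin.py <<'E'
c=np.array([.5717,.0935]);PSI=.08;u=np.array([np.cos(PSI),np.sin(PSI)]);pv=c-.065*u;ZP=.213
def hp(a,l=.087):  # grip centre for fold angle (deg)
    a=np.radians(a); return np.array([*(pv+l*np.cos(a)*u),ZP+l*np.sin(a)])
def tcp(h,pitch,back=0):
    T=tool(PSI,np.radians(pitch)); return np.array(h)+T.apply([0,0,.0187-back]),T
def chk(t,pitch): return np.round(ik(np.sqrt(t[0]**2+t[1]**2-.08**2),t[2],np.radians(pitch)),3)
E
python3 - <<'E'
from kin import *
for pt in (125,128,130):
    for b in (0,.03,.05,.08): t,T=tcp(hp(0),pt,b); print(pt,b,t.round(3),chk(t,pt))
for pt,b in ((110,.09),(125,.06),(125,0)):
    t,T=tcp(hp(0),pt,b); print('rel',pt,rel(t,T))
for pt,b in ((110,.09),(125,.06),(125,0)):
    t,T=tcp(hp(0),pt,b);t0,T0=tcp(hp(0),90,.09); print('rel90',pt,rel(t,T,t0,T0))
t,T=tcp(hp(0),90,.09);print(t,rel(t,T))
E
```

```text
125 0 [0.583 0.094 0.198] [0.963 0.899 2.118 0.   ]
125 0.03 [0.6   0.096 0.222] [1.068 1.177 2.291 0.   ]
125 0.05 [0.612 0.097 0.239] [1.093 1.26  2.349 0.012]
125 0.08 [0.629 0.098 0.263] [1.077 1.26  2.365 0.035]
128 0 [0.582 0.094 0.198] [1.031 1.008 2.211 0.   ]
128 0.03 [0.601 0.096 0.222] [1.126 1.26  2.368 0.008]
128 0.05 [0.613 0.097 0.238] [1.115 1.26  2.379 0.024]
128 0.08 [0.631 0.098 0.261] [1.1   1.26  2.394 0.048]
130 0 [0.582 0.094 0.199] [1.084 1.095 2.28  0.   ]
130 0.03 [0.601 0.096 0.222] [1.14  1.26  2.388 0.015]
130 0.05 [0.614 0.097 0.237] [1.13  1.26  2.399 0.032]
130 0.08 [0.633 0.098 0.26 ] [1.115 1.26  2.413 0.056]
rel 110 (array([ 1. , 79.1, -0.6]), array([-1.67,  0.03, 10.43]))
rel 125 (array([ 1.1, 94.1, -0.5]), array([ 1.21, -0.03, 12.08]))
rel 125 (array([ 1.1, 94.1, -0.5]), array([ 7.19, -0.13, 11.65]))
rel90 110 (array([ 0., 20., -0.]), array([-2.44,  0.  ,  0.43]))
rel90 125 (array([-0., 35., -0.]), array([-2.37, -0.  ,  3.75]))
rel90 125 (array([-0., 35., -0.]), array([ 1.07, -0.  ,  8.66]))
[0.59362964 0.09525812 0.2843    ] (array([ 0.8, 59.1, -0.7]), array([-0.79,  0.03,  8.12]))
```

Call:
carry_out(steps=[[[0,8,0],[-1.5,0,1],0],[[0.2,16,0],[-2,0,2.2],0],[[0.4,24,0],[-2,0,3.5],0],[[0.6,32,0],[-1.8,0,5],0],[[0.8,40,-0.5],[-1.5,0,6.2],0],[[0.8,48,-0.7],[-1.2,0,7.2],0],[[0.8,55,-0.7],[-0.8,0,8.1],0],[[0.8,59,-0.7],[-0.8,0,8.1],0]])

```text
clock: 6.1
tcp_pos: [0.5944, 0.0949, 0.2823]
orientation: [-0.001, -0.04, 0.999, 0.0]
wrist_force: [0.1, 0.4, -0.1]
finger_gap: 0.0853
grip_force: 0.0
```

Run:
```python
from kin import *
s=log(); print(q2R(s['orientation']).as_matrix().round(3))
for pt,b in ((110,.06),(110,0.),(125,0)):
    t,T=tcp(hp(0),pt,b); print('rel',pt,rel(t,T))
im,w=cloud('side'); cv2.imwrite('pics/s1.png',cv2.resize(im[80:280,240:480],None,fx=3,fy=3)[...,::-1][:600,:720])
```

```text
t 6.1 q [ 2.500e-02  3.640e-01  2.420e-01  1.452e+00  1.000e-03 -5.500e-02] p [0.5944 0.0949 0.2823] F [ 0.1  0.4 -0.1] M [ 0.   -0.07  0.03] gap 0.0853 grip 0.0 qv 0.771
[[-0.997 -0.08  -0.003]
 [-0.08   0.997  0.001]
 [ 0.003  0.001 -1.   ]]
rel 110 (array([ 0. , 19.8,  0. ]), array([-1.35,  0.04,  3.04]))
rel 110 (array([ 0. , 19.8,  0. ]), array([0.69, 0.03, 8.69]))
rel 125 (array([ 0. , 34.8,  0. ]), array([1.12, 0.03, 8.46]))
```

View pics/s1.png

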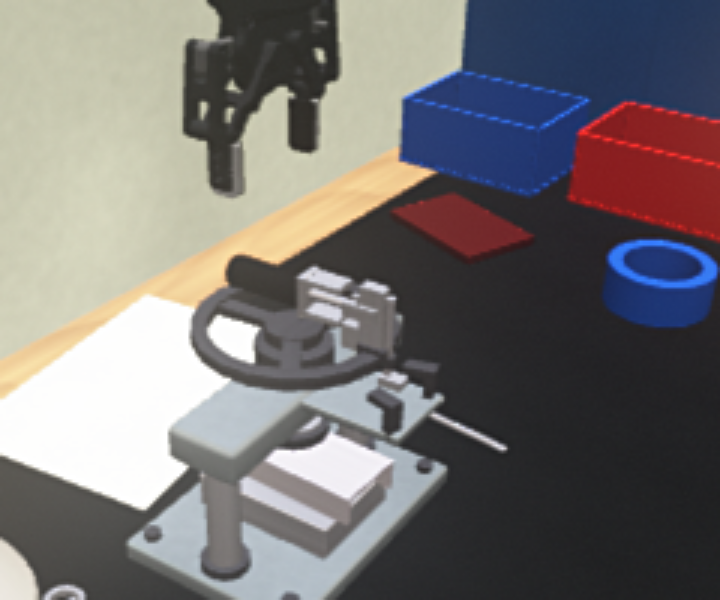

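The side view shows the open fingers standing over the black grip (about (265,275) in the crop), straddling it. I'll descend and grasp.

Call:
carry_out(steps=[[[0,7,0],[-0.5,0,1],0],[[0,14,0],[-1,0,2],0],[[0,20,0],[-1.3,0,3],0],[[0,20,0],[-0.3,0,5.8],0],[[0,22,0],[0.7,0,8.5],0],[[0,29,0],[0.9,0,8.5],0],[[0,35,0],[1.1,0,8.4],0],[[0,35,0],[1.1,0,8.4],60]])

```text
clock: 7.15
tcp_pos: [0.5832, 0.0941, 0.1946]
orientation: [-0.302, -0.038, 0.952, -0.012]
wrist_force: [-0.4, 0.3, -1.0]
finger_gap: 0.0694
grip_force: 0.0
```

Call:
carry_out(steps=[[[0,0,0],[0,0,0],255],[[0,0,0],[0,0,0],255],[[0,0,0],[0,0,0],255],[[0,0,0],[0,0,0],255],[[0,0,0],[0,0,0],255],[[0,0,0],[0,0,0],255],[[0,0,0],[0,0,0],255],[[0,0,0],[0,0,0],255]], force=50)

```text
clock: 8.15
tcp_pos: [0.5826, 0.0949, 0.202]
orientation: [-0.298, -0.038, 0.954, -0.011]
wrist_force: [4.5, 4.3, 7.4]
finger_gap: 0.0236
grip_force: 49.8
```

Run:
```python
from kin import *
s=log(); R0=q2R(s['orientation']); print(R0.as_matrix().round(3))
p0=s['tcp_pos'];h=p0-R0.apply([0,0,.0187]); print('hold',h,hp(0))
# rotate about the pivot, starting at measured grasp
P=np.array([*pv,ZP]); ax=np.array([-np.sin(PSI),np.cos(PSI),0])
for a in range(0,96,6):
    D=R.from_rotvec(-ax*np.radians(a)); pos=P+D.apply(p0-P); Rt=D*R0
    zz=Rt.apply([0,0,1]); print(a,*rel(pos,Rt,p0,R0),chk(pos,np.degrees(np.arctan2(-zz[2],zz[:2]@u))))
```

```text
t 8.15 q [ 0.037  0.959  0.905  2.122 -0.023 -0.036] p [0.5826 0.0949 0.202 ] F [4.5 4.3 7.4] M [ 0.67 -0.19 -0.49] gap 0.0236 grip 49.821104407310486 qv 0.003
[[-0.82  -0.08  -0.567]
 [-0.067  0.997 -0.044]
 [ 0.569  0.002 -0.822]]
hold [0.59318856 0.09574382 0.2173993 ] [0.59362964 0.09525812 0.213     ]
0 [0. 0. 0.] [0. 0. 0.] [0.956 0.899 2.119 0.   ]
6 [ 0. -6. -0.] [ 0.4  0.  -0.7] [0.834 0.736 1.973 0.   ]
12 [  0. -12.  -0.] [ 0.86  0.   -1.35] [0.72  0.59  1.836 0.   ]
18 [  0. -18.  -0.] [ 1.39  0.   -1.96] [0.612 0.454 1.704 0.   ]
24 [  0. -24.  -0.] [ 1.99  0.01 -2.5 ] [0.506 0.324 1.575 0.   ]
30 [  0. -30.  -0.] [ 2.63  0.01 -2.98] [0.404 0.198 1.447 0.   ]
36 [  0. -36.  -0.] [ 3.32  0.01 -3.38] [0.304 0.075 1.32  0.   ]
42 [  0.  -42.   -0.1] [ 4.05  0.01 -3.72] [ 0.206 -0.045  1.192  0.   ]
48 [  0.  -48.   -0.1] [ 4.82  0.01 -3.97] [ 0.11  -0.165  1.064  0.   ]
54 [  0.  -54.   -0.1] [ 5.6   0.01 -4.15] [ 0.016 -0.283  0.935  0.   ]
60 [  0.  -60.   -0.1] [ 6.4   0.01 -4.24] [-0.074 -0.4    0.803  0.   ]
66 [  0.1 -66.   -0.1] [ 7.2   0.01 -4.25] [-0.161 -0.516  0.669  0.   ]
72 [  0.1 -72.   -0.1] [ 8.    0.01 -4.17] [-0.243 -0.632  0.531  0.   ]
78 [  0.1 -78.   -0.1] [ 8.79  0.01 -4.01] [-0.32  -0.748  0.387  0.   ]
84 [  0.1 -84.   -0.1] [ 9.55  0.01 -3.77] [-0.389 -0.864  0.235  0.   ]
90 [  0.1 -90.   -0.1] [ 1.029e+01  1.000e-02 -3.450e+00] [-0.447 -0.981  0.072  0.   ]
```

Call:
carry_out(steps=[[[0,-6,0],[0.4,0,-0.7],255],[[0,-12,0],[0.86,0,-1.35],255],[[0,-18,0],[1.4,0,-1.95],255],[[0,-24,0],[2,0,-2.5],255],[[0,-30,0],[2.65,0,-3],255],[[0,-36,0],[3.3,0,-3.4],255],[[0,-42,0],[4.05,0,-3.7],255],[[0,-48,0],[4.8,0,-3.95],255]])

```text
clock: 9.15
tcp_pos: [0.5662, 0.0936, 0.2613]
orientation: [0.118, -0.04, 0.992, 0.006]
wrist_force: [4.5, 4.6, -2.0]
finger_gap: 0.0235
grip_force: 49.6
```

```bash
cat >> kin.py <<'E'
def ref(s):
    R0=q2R(s['orientation']); h=s['tcp_pos']-R0.apply([0,0,.0187]); z=R0.apply([0,0,1]); return h,np.degrees(np.arctan2(-z[2],z[:2]@u)),R0
E
python3 - <<'E'
from kin import *
s=log(); h,pt,R0=ref(s); P=np.array([*pv,ZP]); d=h-P; print('hold',h.round(4),'pitch',pt,'L',np.linalg.norm(d),'ang',np.degrees(np.arctan2(d[2],d[:2]@u)))
p0=s['tcp_pos'];ax=np.array([-np.sin(PSI),np.cos(PSI),0])
for a in (6,12,18,24,30,36,40,44,48):
    # command absolute target: hold at 87 mm, handle angle ang0+a
    D=R.from_rotvec(-ax*np.radians(a)); print(a,*rel(P+D.apply(p0-P),D*R0,p0,R0))
E
```

```text
t 9.15 q [ 0.015  0.108 -0.17   1.057  0.018 -0.064] p [0.5662 0.0936 0.2613] F [ 4.5  4.6 -2. ] M [ 0.98 -0.71  0.09] gap 0.0235 grip 49.57354009151459 qv 1.028
hold [0.5619 0.0932 0.2795] pitch 76.47244466869385 L 0.08641809087249225 ang 50.318988398531715
6 [ 0. -6. -0.] [ 0.38  0.   -0.71]
12 [  0. -12.  -0.] [ 0.84  0.   -1.37]
18 [  0. -18.  -0.] [ 1.36  0.   -1.98]
24 [  0.  -24.   -0.1] [ 1.94  0.01 -2.53]
30 [  0.  -30.   -0.1] [ 2.58  0.01 -3.02]
36 [  0.  -36.   -0.1] [ 3.26  0.01 -3.44]
40 [  0.  -40.   -0.1] [ 3.74  0.01 -3.68]
44 [  0.  -44.   -0.1] [ 4.24  0.01 -3.88]
48 [  0.  -48.   -0.1] [ 4.75  0.01 -4.05]
```

Call:
carry_out(steps=[[[0,-6,0],[0.38,0,-0.7],255],[[0,-12,0],[0.84,0,-1.37],255],[[0,-18,0],[1.36,0,-2],255],[[0,-24,0],[1.95,0,-2.55],255],[[0,-30,0],[2.6,0,-3],255],[[0,-36,0],[3.25,0,-3.45],255],[[0,-40,0],[3.75,0,-3.7],255],[[0,-40,0],[3.75,0,-3.7],255]])

```text
clock: 10.15
tcp_pos: [0.5191, 0.0895, 0.2865]
orientation: [0.447, -0.036, 0.894, 0.019]
wrist_force: [3.1, 3.5, -3.9]
finger_gap: 0.0236
grip_force: 49.4
```

Run:
```python
from kin import *
s=log(); h,pt,R0=ref(s); P=np.array([*pv,ZP]); d=h-P; print('hold',h.round(4),'pitch',pt,'L',np.linalg.norm(d),'ang',np.degrees(np.arctan2(d[2],d[:2]@u)))
im,w=cloud('side'); cv2.imwrite('pics/s2.png',cv2.resize(im[80:280,240:480],None,fx=3,fy=3)[...,::-1][:600,:720])
T=tool(PSI,np.radians(pt))
print('10mm forward, 10 down in tool axes', R0.inv().apply([*(u*.01),0])*100, R0.inv().apply([0,0,-.01])*100)
```

```text
t 10.15 q [-0.036 -0.437 -0.947  0.137  0.094 -0.07 ] p [0.5191 0.0895 0.2865] F [ 3.1  3.5 -3.9] M [0.46 0.69 0.59] gap 0.0236 grip 49.392828941345215 qv 0.066
hold [0.5042 0.0883 0.2977] pitch 36.90128014453468 L 0.08478225967543258 ang 91.8545938270132
10mm forward, 10 down in tool axes [-6.00438461e-01 -6.90107440e-04  7.99670668e-01] [ 0.79967084 -0.00107779  0.60043766]
```

View pics/s2.png

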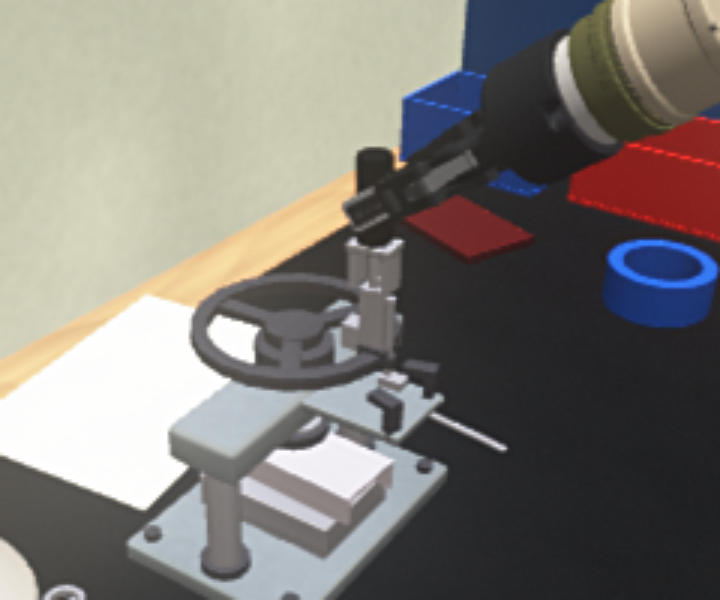

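The side view shows the crank standing upright (black grip at about (375,195), silver sleeve below it), with the fingers holding the grip. Next I'll push the sleeve down.

Call:
carry_out(steps=[[[0,0,0],[0.3,0,0.23],255],[[0,0,0],[0.6,0,0.45],255],[[0,0,0],[0.9,0,0.68],255],[[0,0,0],[1.2,0,0.9],255],[[0,0,0],[1.5,0,1.1],255],[[0,0,0],[1.75,0,1.3],255],[[0,0,0],[1.95,0,1.45],255],[[0,0,0],[1.95,0,1.45],255]], force=70)

```text
clock: 11.2
tcp_pos: [0.5289, 0.0895, 0.2785]
orientation: [0.458, -0.037, 0.888, 0.018]
wrist_force: [-11.7, 4.0, 28.8]
finger_gap: 0.0227
grip_force: 73.0
```

```bash
cat >> kin.py <<'E'
def rep():
    s=log(); h,pt,R0=ref(s); P=np.array([*pv,ZP]); d=h-P; print('hold',h.round(4),'pitch',round(pt,1),'L',np.linalg.norm(d).round(4),'ang',np.degrees(np.arctan2(d[2],d[:2]@u)).round(1)); return s
E
python3 -c "
from kin import *
rep()"
```

```text
t 11.2 q [-0.036 -0.409 -0.981  0.05   0.094 -0.07 ] p [0.5289 0.0895 0.2785] F [-11.7   4.   28.8] M [ 0.54 -2.11  0.7 ] gap 0.0227 grip 73.03951621055603 qv 0.004
hold [0.5137 0.0883 0.2893] pitch 35.4 L 0.0766 ang 84.9
```

Run:
```python
from kin import *
for dx in (0,-.006,-.012):
  for pt in (37,42,47):
    for z in (.2733,.278,.265):
        h=np.array([.5042+dx,.0883,z]); t,T=tcp(h,pt); print(dx,pt,z,chk(t,pt))
```

```text
0 37 0.2733 [-0.401 -0.994  0.053  0.   ]
0 37 0.278 [-0.407 -0.984  0.068  0.   ]
0 37 0.265 [-0.39  -1.012  0.024  0.   ]
0 42 0.2733 [-0.374 -0.906  0.201  0.   ]
0 42 0.278 [-0.379 -0.896  0.216  0.   ]
0 42 0.265 [-0.365 -0.923  0.175  0.   ]
0 47 0.2733 [-0.337 -0.818  0.339  0.   ]
0 47 0.278 [-0.341 -0.808  0.353  0.   ]
0 47 0.265 [-0.329 -0.835  0.314  0.   ]
-0.006 37 0.2733 [-0.417 -1.001  0.061  0.   ]
-0.006 37 0.278 [-0.423 -0.991  0.077  0.   ]
-0.006 37 0.265 [-0.406 -1.019  0.033  0.   ]
-0.006 42 0.2733 [-0.389 -0.913  0.209  0.   ]
-0.006 42 0.278 [-0.394 -0.903  0.223  0.   ]
-0.006 42 0.265 [-0.38  -0.931  0.182  0.   ]
-0.006 47 0.2733 [-0.351 -0.826  0.345  0.   ]
-0.006 47 0.278 [-0.355 -0.816  0.359  0.   ]
-0.006 47 0.265 [-0.344 -0.843  0.321  0.   ]
-0.012 37 0.2733 [-0.433 -1.008  0.071  0.   ]
-0.012 37 0.278 [-0.439 -0.998  0.087  0.   ]
-0.012 37 0.265 [-0.422 -1.026  0.042  0.   ]
-0.012 42 0.2733 [-0.404 -0.921  0.217  0.   ]
-0.012 42 0.278 [-0.409 -0.911  0.231  0.   ]
-0.012 42 0.265 [-0.395 -0.938  0.19   0.   ]
-0.012 47 0.2733 [-0.365 -0.833  0.352  0.   ]
-0.012 47 0.278 [-0.369 -0.823  0.366  0.   ]
-0.012 47 0.265 [-0.358 -0.851  0.327  0.   ]
```

Call:
carry_out(steps=[[[0,0,0],[-0.1,0,-0.8],255],[[0,0,0],[-0.24,0,-1.68],255],[[0,0,0],[-0.24,0,-1.68],255],[[0,0,0],[0.1,0,-1.4],255],[[0,0,0],[0.4,0,-1.2],255],[[0,0,0],[0.7,0,-0.96],255],[[0,0,0],[0.9,0,-0.82],255],[[0,0,0],[0.9,0,-0.82],255]])

```text
clock: 12.2
tcp_pos: [0.5129, 0.0886, 0.2668]
orientation: [0.451, -0.036, 0.892, 0.019]
wrist_force: [7.1, 5.0, 4.6]
finger_gap: 0.023
grip_force: 71.5
```

```bash
python3 -c "
from kin import *
rep()"
```

```text
t 12.2 q [-0.041 -0.435 -1.007  0.066  0.099 -0.072] p [0.5129 0.0886 0.2668] F [7.1 5.  4.6] M [ 0.92 -0.67  0.76] gap 0.023 grip 71.47108197212219 qv 0.005
hold [0.4979 0.0873 0.2778] pitch 36.4 L 0.0655 ang 98.0
```

Run:
```python
from kin import *
im,w=cloud('side'); cv2.imwrite('pics/s3.png',cv2.resize(im[115:215,315:415],None,fx=6,fy=6,interpolation=cv2.INTER_CUBIC)[...,::-1])
```

```text
(no output)
```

View pics/s3.png

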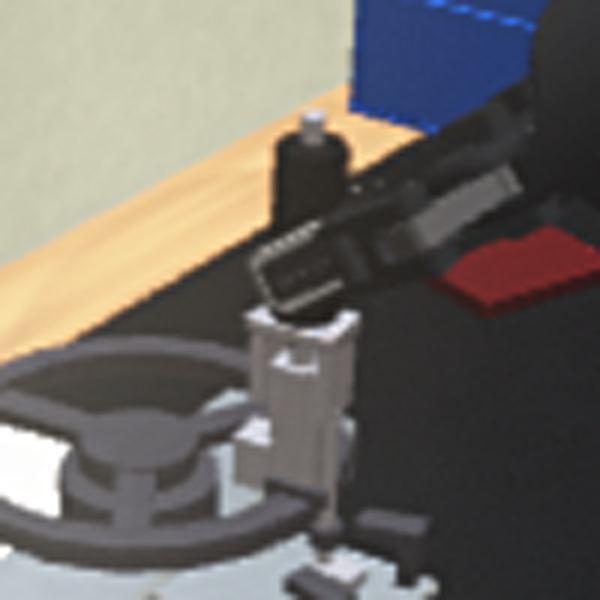

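The zoom shows the sleeve down at the lug and the rod tip standing out above the grip at (313,120), so it looks latched. I'll press once more to check, and ease the backward pull.

Call:
carry_out(steps=[[[0,0,0],[-0.1,0,0.15],255],[[0,0,0],[-0.2,0,0.3],255],[[0,0,0],[-0.3,0,0.4],255],[[0,0,0],[-0.1,0,0.55],255],[[0,0,0],[0.15,0,0.75],255],[[0,0,0],[0.4,0,0.9],255],[[0,0,0],[0.4,0,0.9],255],[[0,0,0],[0.4,0,0.9],255]])

```text
clock: 13.25
tcp_pos: [0.5211, 0.0888, 0.2658]
orientation: [0.457, -0.037, 0.889, 0.018]
wrist_force: [-7.6, 3.4, 23.9]
finger_gap: 0.0229
grip_force: 74.8
```

```bash
python3 -c "
from kin import *
rep()"
```

```text
t 13.25 q [-0.039 -0.414 -1.014  0.024  0.097 -0.071] p [0.5211 0.0888 0.2658] F [-7.6  3.4 23.9] M [ 0.61 -1.91  0.75] gap 0.0229 grip 74.7966992855072 qv 0.001
hold [0.506  0.0876 0.2767] pitch 35.6 L 0.0637 ang 90.9
```

```bash
cat >> kin.py <<'E'
def circ(th,z=.278,pt=42,rad=.065,cc=None):
    cc=c if cc is None else cc
    a=np.pi+PSI-np.radians(th); h=np.array([*(cc+rad*np.array([np.cos(a),np.sin(a)])),z]); return tcp(h,pt)
def wind(th0,ths,z=.278,pt=42,start=None,**k):
    p0,R0=start if start else circ(th0,z,pt,**k)
    for th in ths: t,T=circ(th,z,pt,**k); a,b=rel(t,T,p0,R0); print(th,a.tolist(),b.tolist())
def wrep():
    s=rep(); h,pt,R0=ref(s); d=h[:2]-c; a=np.arctan2(d[1],d[0]); th=(np.degrees(np.pi+PSI-a)+90)%360-90
    e=d/np.linalg.norm(d); tan=np.array([e[1],-e[0]]); F=np.array(s['wrist_force'])[:2]
    print('theta',th.round(1),'rad',np.linalg.norm(d).round(4),'z',h[2].round(4),'Ftan',(-F@tan).round(2),'Frad',(F@e).round(2))
E
python3 - <<'E'
from kin import *
st=tcp([.497,.087,.2624],36.9)
wind(0,[0,10,20,30,40,50,60],start=st)
wind(60,range(75,181,15))
E
```

```text
0 [0.0, 5.1, 0.0] [-1.68, 0.05, -0.15]
10 [0.0, 5.1, 0.0] [-1.74, 1.18, -0.07]
20 [0.0, 5.1, 0.0] [-1.92, 2.27, 0.17]
30 [0.0, 5.1, 0.0] [-2.2, 3.3, 0.55]
40 [0.0, 5.1, 0.0] [-2.59, 4.23, 1.07]
50 [0.0, 5.1, 0.0] [-3.07, 5.03, 1.71]
60 [0.0, 5.1, 0.0] [-3.63, 5.68, 2.45]
75 [0.0, 0.0, 0.0] [-1.05, 0.65, 1.17]
90 [0.0, 0.0, 0.0] [-2.17, 0.87, 2.42]
105 [0.0, 0.0, 0.0] [-3.3, 0.65, 3.67]
120 [0.0, 0.0, 0.0] [-4.35, 0.0, 4.83]
135 [0.0, 0.0, 0.0] [-5.25, -1.03, 5.83]
150 [0.0, 0.0, 0.0] [-5.94, -2.38, 6.6]
165 [0.0, 0.0, 0.0] [-6.38, -3.95, 7.08]
180 [0.0, 0.0, 0.0] [-6.52, -5.63, 7.25]
```

Call:
carry_out(steps=[[[0,2.5,0],[-0.8,0,-0.1],255],[[0,5,0],[-1.68,0.05,-0.15],255],[[0,5,0],[-1.74,1.18,-0.07],255],[[0,5,0],[-1.92,2.27,0.17],255],[[0,5,0],[-2.2,3.3,0.55],255],[[0,5,0],[-2.6,4.23,1.07],255],[[0,5,0],[-3.07,5.03,1.7],255],[[0,5,0],[-3.63,5.68,2.45],255]], force=50)

```text
clock: 14.25
tcp_pos: [0.5491, 0.1488, 0.2645]
orientation: [0.405, -0.036, 0.914, 0.017]
wrist_force: [-13.5, 4.7, 1.8]
finger_gap: 0.0229
grip_force: 77.2
```

```bash
python3 -c "
from kin import *
wrep()"
```

```text
t 14.25 q [ 0.151 -0.265 -0.832  0.171 -0.052  0.049] p [0.5491 0.1488 0.2645] F [-13.5   4.7   1.8] M [1.64 1.59 0.72] gap 0.0229 grip 77.2282075881958 qv 0.209
hold [0.5353 0.1476 0.2771] pitch 42.2 L 0.0918 ang 62.7
theta 60.7 rad 0.0653 z 0.2771 Ftan 8.54 Frad 11.42
```

Call:
carry_out(steps=[[[0,0,0],[-1.05,0.65,1.17],255],[[0,0,0],[-2.17,0.87,2.42],255],[[0,0,0],[-3.3,0.65,3.67],255],[[0,0,0],[-4.35,0,4.83],255],[[0,0,0],[-5.25,-1.03,5.83],255],[[0,0,0],[-5.94,-2.38,6.6],255],[[0,0,0],[-6.38,-3.95,7.08],255],[[0,0,0],[-6.52,-5.63,7.25],255]])

```text
clock: 15.25
tcp_pos: [0.6489, 0.1003, 0.2636]
orientation: [0.403, -0.037, 0.914, 0.017]
wrist_force: [-32.5, 5.3, 13.2]
finger_gap: 0.0228
grip_force: 77.8
```

```bash
python3 -c "
from kin import *
wrep();wind(180,range(190,261,10))"
```

```text
t 15.25 q [ 0.005 -0.082 -0.693  0.131  0.058 -0.051] p [0.6489 0.1003 0.2636] F [-32.5   5.3  13.2] M [0.74 2.99 1.09] gap 0.0228 grip 77.83539533615112 qv 0.301
hold [0.6352 0.0992 0.2762] pitch 42.4 L 0.1434 ang 26.2
theta 179.5 rad 0.0637 z 0.2762 Ftan 8.15 Frad -31.88
190 [0.0, 0.0, 0.0] [0.07, -1.13, -0.07]
200 [0.0, 0.0, 0.0] [0.26, -2.22, -0.29]
210 [0.0, 0.0, 0.0] [0.58, -3.25, -0.65]
220 [0.0, 0.0, 0.0] [1.02, -4.18, -1.13]
230 [0.0, 0.0, 0.0] [1.55, -4.98, -1.73]
240 [0.0, 0.0, 0.0] [2.17, -5.63, -2.42]
250 [0.0, 0.0, 0.0] [2.86, -6.11, -3.18]
260 [0.0, 0.0, 0.0] [3.59, -6.4, -3.99]
```

Call:
carry_out(steps=[[[0,0,0],[0.17,-1.13,-0.17],255],[[0,0,0],[0.46,-2.22,-0.5],255],[[0,0,0],[0.85,-3.25,-0.95],255],[[0,0,0],[1.29,-4.18,-1.43],255],[[0,0,0],[1.82,-4.98,-2.03],255],[[0,0,0],[2.44,-5.63,-2.72],255],[[0,0,0],[3.13,-6.11,-3.48],255],[[0,0,0],[3.13,-6.11,-3.48],255]])

```text
clock: 16.25
tcp_pos: [0.6097, 0.0365, 0.2654]
orientation: [0.406, -0.037, 0.913, 0.018]
wrist_force: [-4.5, 5.5, -0.4]
finger_gap: 0.0228
grip_force: 74.1
```

```bash
python3 -c "
from kin import *
wrep();wind(250,range(250,331,10))"
```

```text
t 16.25 q [-0.162 -0.184 -0.771  0.162  0.182 -0.163] p [0.6097 0.0365 0.2654] F [-4.5  5.5 -0.4] M [0.77 0.98 0.95] gap 0.0228 grip 74.14380669593811 qv 0.007
hold [0.5958 0.0353 0.278 ] pitch 42.1 L 0.1222 ang 37.6
theta 252.1 rad 0.063 z 0.278 Ftan -2.09 Frad -6.85
250 [0.0, 0.0, 0.0] [0.0, 0.0, 0.0]
260 [0.0, 0.0, 0.0] [0.73, -0.29, -0.81]
270 [0.0, 0.0, 0.0] [1.49, -0.39, -1.65]
280 [0.0, 0.0, 0.0] [2.24, -0.29, -2.49]
290 [0.0, 0.0, 0.0] [2.98, 0.0, -3.3]
300 [0.0, 0.0, 0.0] [3.66, 0.48, -4.07]
310 [0.0, 0.0, 0.0] [4.28, 1.13, -4.76]
320 [0.0, 0.0, 0.0] [4.82, 1.93, -5.35]
330 [0.0, 0.0, 0.0] [5.25, 2.86, -5.84]
```

Call:
carry_out(steps=[[[0,0,0],[0.73,-0.29,-0.81],255],[[0,0,0],[1.49,-0.39,-1.65],255],[[0,0,0],[2.24,-0.29,-2.49],255],[[0,0,0],[2.98,0,-3.3],255],[[0,0,0],[3.66,0.48,-4.07],255],[[0,0,0],[4.28,1.13,-4.76],255],[[0,0,0],[4.82,1.93,-5.35],255],[[0,0,0],[5.25,2.86,-5.84],255]])

```text
clock: 17.25
tcp_pos: [0.5312, 0.0525, 0.2676]
orientation: [0.407, -0.033, 0.913, 0.01]
wrist_force: [3.2, -15.4, -0.5]
finger_gap: 0.0229
grip_force: 73.4
```

```bash
python3 -c "
from kin import *
wrep();wind(330,range(335,371,5))"
```

```text
t 17.25 q [-0.135 -0.369 -0.886  0.224  0.146 -0.143] p [0.5312 0.0525 0.2676] F [  3.2 -15.4  -0.5] M [-2.85  0.49 -2.23] gap 0.0229 grip 73.44765186309814 qv 0.199
hold [0.5173 0.0516 0.28  ] pitch 41.9 L 0.0771 ang 83.7
theta -33.0 rad 0.0687 z 0.28 Ftan 14.17 Frad 6.88
335 [0.0, 0.0, 0.0] [0.18, 0.5, -0.19]
340 [0.0, 0.0, 0.0] [0.32, 1.03, -0.36]
345 [0.0, 0.0, 0.0] [0.43, 1.57, -0.48]
350 [0.0, 0.0, 0.0] [0.52, 2.12, -0.57]
355 [0.0, 0.0, 0.0] [0.57, 2.68, -0.63]
360 [0.0, 0.0, 0.0] [0.58, 3.25, -0.65]
365 [0.0, 0.0, 0.0] [0.57, 3.82, -0.63]
370 [0.0, 0.0, 0.0] [0.52, 4.38, -0.57]
```

Run:
```python
from kin import *
im,w=cloud('side'); a=np.load('side.npz')['im']; f=lambda i:cv2.resize(i[190:270,310:390],None,fx=5,fy=5,interpolation=cv2.INTER_CUBIC)
g=np.hstack([f(a),f(im)]).astype(float); g=np.clip(255*(g/255)**.6,0,255).astype(np.uint8)
cv2.imwrite('pics/gap.png',g[...,::-1]); wrep()
```

```text
t 17.3 q [-0.134 -0.37  -0.886  0.225  0.147 -0.143] p [0.5305 0.0537 0.2675] F [ -1.1 -12.8   1.3] M [-2.53  0.82 -1.81] gap 0.0228 grip 73.90705704689026 qv 0.031
hold [0.5166 0.0528 0.28  ] pitch 41.9 L 0.0764 ang 84.2
theta -31.9 rad 0.0685 z 0.28 Ftan 9.64 Frad 8.54
```

View pics/gap.png

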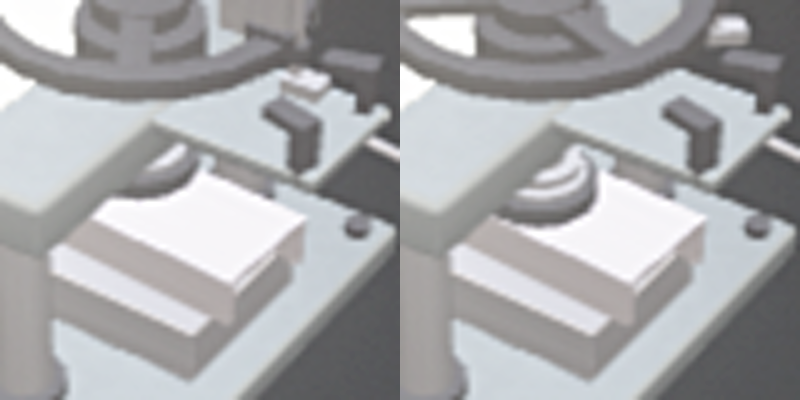

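The paired crop (left before, right now) shows the dark pad much lower, with its lower edge at y of about 225, up from about 195. I'll work out where that edge would be at contact.

Run:
```python
from kin import *
a=np.load('side.npz'); im,w=cloud('side'); C=env.get_calibration('side'); Rc=q2R(C['orientation'])
# channel top height: bright pixels (left panel ~ (200,230)/5)
print('channel top z', np.nanmedian(a['w'][225:245,348:362,2]), np.nanmedian(w[238:246,348:358,2]))
zt=np.nanmedian(w[236:246,345:360,2])
def proj(p): q=Rc.inv().apply(np.array(p)-C['origin']); return C['cx']+C['fx']*q[:,0]/-q[:,2], C['cy']-C['fy']*q[:,1]/-q[:,2]
t=np.linspace(0,2*np.pi,720)
for dz in (0,.002,.004,.008,.014,.02,.026):
    u_,v_=proj(np.stack([c[0]+.028*np.cos(t),c[1]+.028*np.sin(t),zt+dz+0*t],1))
    print(dz,[ (col,round(v_[np.abs(u_-col)<.5].max(),2)) for col in (332,336,340,344)])
for nm,i in (('before',a['im']),('now',im)):
    g=i.astype(float).mean(-1)
    print(nm); print({col:g[222:242,col].astype(int).tolist() for col in (332,336,340,344)})
```

```text
channel top z 0.07405463080548635 0.07388417242300283
0 [(332, np.float64(234.56)), (336, np.float64(235.25)), (340, np.float64(235.21)), (344, np.float64(234.39))]
0.002 [(332, np.float64(233.86)), (336, np.float64(234.55)), (340, np.float64(234.51)), (344, np.float64(233.69))]
0.004 [(332, np.float64(233.15)), (336, np.float64(233.84)), (340, np.float64(233.8)), (344, np.float64(233.02))]
0.008 [(332, np.float64(231.75)), (336, np.float64(232.43)), (340, np.float64(232.39)), (344, np.float64(231.61))]
0.014 [(332, np.float64(229.62)), (336, np.float64(230.31)), (340, np.float64(230.27)), (344, np.float64(229.48))]
0.02 [(332, np.float64(227.51)), (336, np.float64(228.16)), (340, np.float64(228.12)), (344, np.float64(227.34))]
0.026 [(332, np.float64(225.35)), (336, np.float64(226.0)), (340, np.float64(225.97)), (344, np.float64(225.21))]
before
{332: [108, 107, 105, 103, 101, 98, 90, 139, 255, 252, 246, 245, 249, 205, 143, 138, 139, 142, 141, 140], 336: [100, 98, 97, 96, 87, 73, 62, 93, 253, 250, 244, 244, 243, 244, 249, 203, 142, 138, 139, 139], 340: [126, 170, 124, 105, 86, 69, 58, 99, 255, 250, 244, 243, 242, 243, 242, 244, 249, 175, 135, 136], 344: [171, 112, 104, 89, 66, 59, 122, 254, 250, 244, 243, 243, 243, 242, 241, 242, 242, 245, 240, 158]}
now
{332: [104, 102, 102, 100, 97, 94, 101, 97, 103, 87, 68, 66, 110, 174, 143, 138, 137, 139, 138, 136], 336: [97, 92, 91, 107, 106, 125, 222, 161, 111, 102, 72, 64, 65, 158, 255, 203, 138, 133, 135, 137], 340: [85, 135, 225, 219, 125, 148, 220, 148, 105, 102, 69, 61, 64, 166, 250, 246, 248, 171, 131, 131], 344: [224, 207, 156, 122, 178, 212, 127, 100, 100, 67, 54, 71, 200, 250, 243, 241, 241, 242, 238, 155]}
```

Vision puts first touch at about 288° and the force rise puts it at about 277°, so the wheel should stop at about 355°.

Call:
carry_out(steps=[[[0,0,0],[0.17,0.5,-0.18],255],[[0,0,0],[0.28,1.03,-0.31],255],[[0,0,0],[0.37,1.57,-0.41],255],[[0,0,0],[0.42,2.12,-0.47],255],[[0,0,0],[0.44,2.5,-0.49],255],[[0,0,0],[0.44,2.8,-0.49],255],[[0,0,0],[0.44,2.9,-0.49],255],[[0,0,0],[0.44,2.9,-0.49],255]])

```text
clock: 18.35
tcp_pos: [0.5216, 0.0801, 0.2669]
orientation: [0.407, -0.032, 0.913, 0.01]
wrist_force: [-7.2, -18.2, 4.3]
finger_gap: 0.023
grip_force: 76.1
```

Run:
```python
from kin import *
wrep()
im,w=cloud('side'); cv2.imwrite('pics/s4.png',cv2.resize(im[115:275,290:410],None,fx=4,fy=3.7,interpolation=cv2.INTER_CUBIC)[...,::-1])
g=im.astype(float).mean(-1); print({col:g[230:238,col].astype(int).tolist() for col in (332,336,340,344)})
```

```text
t 18.35 q [-0.044 -0.38  -0.894  0.222  0.076 -0.081] p [0.5216 0.0801 0.2669] F [ -7.2 -18.2   4.3] M [-2.95  1.25 -2.55] gap 0.023 grip 76.08534693717957 qv 0.004
hold [0.5077 0.0793 0.2794] pitch 42.0 L 0.067 ang 89.9
theta -7.9 rad 0.0655 z 0.2794 Ftan 16.18 Frad 10.92
{332: [105, 88, 69, 66, 111, 174, 144, 138], 336: [113, 104, 74, 66, 60, 125, 255, 203], 340: [110, 101, 71, 62, 66, 168, 250, 246], 344: [100, 69, 57, 67, 179, 251, 243, 241]}
```

View pics/s4.png

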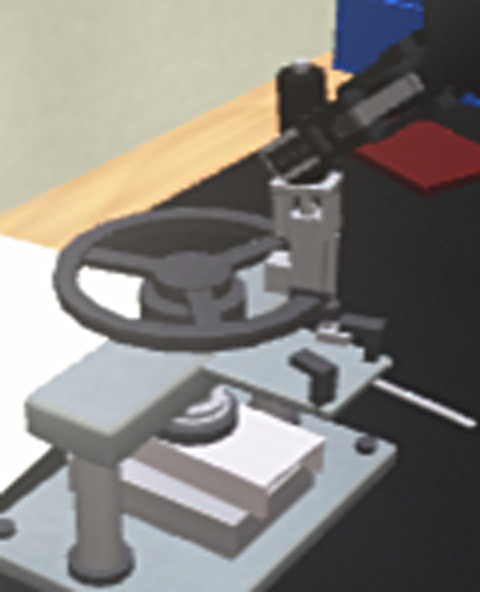

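The picture shows the pad sitting on the channel, and its lower edge hasn't moved since the last look, so contact is confirmed. The crank is upright and latched. I'll relax the push, open the fingers and retreat.

Call:
carry_out(steps=[[[0,0,0],[0.06,-0.25,-0.07],255],[[0,0,0],[0.13,-0.5,-0.15],255],[[0,0,0],[0.13,-0.5,-0.15],120],[[0,0,0],[0.13,-0.5,-0.15],0],[[0,0,0],[0.13,-0.5,-0.15],0],[[0,0,0],[0.13,-0.5,-0.15],0],[[0,0,0],[0.13,-0.5,-0.15],0],[[0,0,0],[0.13,-0.5,-0.15],0]])

```text
clock: 19.4
tcp_pos: [0.5192, 0.0811, 0.2668]
orientation: [0.407, -0.037, 0.912, 0.017]
wrist_force: [-0.0, 0.1, 0.2]
finger_gap: 0.0854
grip_force: 0.0
```

```bash
python3 -c "
from kin import *
wrep()"
```

```text
t 19.4 q [-0.058 -0.388 -0.899  0.225  0.103 -0.092] p [0.5192 0.0811 0.2668] F [-0.   0.1  0.2] M [-0.08  0.62 -0.03] gap 0.0854 grip 0.0 qv 0.001
hold [0.5053 0.08   0.2793] pitch 41.9 L 0.0668 ang 91.9
theta -6.9 rad 0.0677 z 0.2793 Ftan -0.12 Frad -0.02
```

Call:
carry_out(steps=[[[0,0,0],[0,0,-1],0],[[0,0,0],[0,0,-2.2],0],[[0,0,0],[0,0,-3.6],0],[[0,0,0],[0,0,-5],0],[[0,0,0],[0,0,-6.5],0],[[0,0,0],[0,0,-8],0],[[0,0,0],[0,0,-8],0],[[0,0,0],[0,0,-8],0]])

```text
clock: 20.4
tcp_pos: [0.4599, 0.0762, 0.3204]
orientation: [0.408, -0.036, 0.912, 0.017]
wrist_force: [-0.1, -0.3, -0.1]
finger_gap: 0.0852
grip_force: 0.0
```

Run:
```python
from kin import *
log()
im,w=cloud('side'); cv2.imwrite('pics/s5.png',cv2.resize(im[115:275,290:410],None,fx=4,fy=3.7,interpolation=cv2.INTER_CUBIC)[...,::-1])
g=im.astype(float).mean(-1); print({col:g[230:238,col].astype(int).tolist() for col in (336,340,344)})
im,w=cloud('top'); m=np.zeros((400,640),bool); m[160:245,300:390]=1
H=w[m&(w[...,2]>.27)&(w[...,2]<.33)&(im.max(-1)<120)&(w[...,0]>.49)]; print(len(H),H.mean(0) if len(H) else '')
```

```text
t 20.4 q [-0.093 -0.578 -0.84   0.476  0.129 -0.116] p [0.4599 0.0762 0.3204] F [-0.1 -0.3 -0.1] M [-0.03  0.67 -0.05] gap 0.0852 grip 0.0 qv 0.014
{336: [114, 104, 75, 66, 59, 126, 255, 203], 340: [110, 103, 70, 62, 65, 167, 250, 245], 344: [99, 69, 57, 67, 179, 251, 244, 241]}
128 [0.51153776 0.0782944  0.30737608]
```

View pics/s5.png

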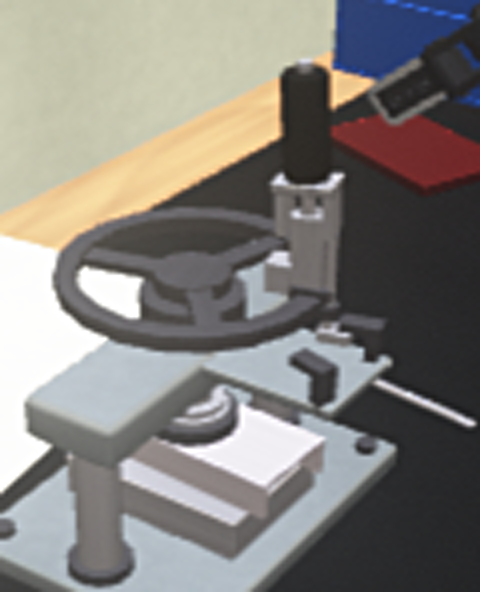

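The crank stands upright and latched on its own at (305,120), the wheel hasn't moved back, the pad bears on the channel and the gripper is clear. I'll hand it in.

```bash
python3 -c "
from workcell import env
print(env.hand_in())"
```

```text
the job is handed in; nothing more can be done
None
```

The job is handed in (no verdict was returned): the crank is upright and latched, and the wheel is wound to about 352°, an estimated fifth of a turn past first touch; the arm is clear and never went near the tools or jug.

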